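# Take the dial padlock off the lockout box and present it open

### The arm

A 7-joint arm with a two-finger parallel gripper is mounted at the origin on a cart in front of the work surface, level with it; the furniture and walls round the work are solid. World frame = base frame: x ahead of the robot, y to its left, z up, the work surface at z = 0. Lengths are in m, angles in rad, forces in N, time in s.
With the tool pointing down it reaches from about 0.4 to 0.85 m from the base axis. Payload 10.4 kg.
Tool frame: the origin (TCP) lies midway between the tips of the shut fingers; the grasp point (between the pads) lies 19 mm behind it; y points along the fingers, x is the direction in which the jaws open and shut, and the axes are right-handed (so a half turn about y gives the same grasp; the last joint's range is limited). The gripper opens to 87 mm and grips with 3 to 60 N. Pads are 19 mm wide; open, the fingers measure 117 mm over their backs; the gripper's body (75 mm by 190 mm) begins 51 mm behind the grasp point.
Start: joints at [-1.348, 0.332, -0.065, 1.46, 0.022, 1.35, -0.088], TCP at [0.152, 0.606, 0.223] pointing down, gripper open.
Joint ranges: [-2.6, 2.6], [-0.5, 2.12], [-1.47, 1.34], [0.16, 2.42], [-1.27, 4.41], [0.06, 2.06], [-2.6, 2.6]. Speed limits (rad/s): [2.22, 2.22, 2.79, 2.79, 3.14, 3.14, 3.14].

### API

Orientations are given as a unit quaternion [x, y, z, w].
In Python, from bench import * gives the robot as it stands.
- The arm moves only by the tool jog_arm, never from a script. Its argument "commands" is a list of rows, each an object with "translation": the shift along the world's x, y, z in mm, a list of three; "twist": the turn about the world's z in rad. A call has 1 to 20 rows; each row shifts and turns the commanded pose from where the row before left it; what a row does not reach is not made up. A row lasts 1/10 s, in which the tool goes at most 50 mm and 8.59 degrees, less where a joint would pass 70% of its speed; a pose out of reach is approached as far as the arm can. A call is refused whole if a number of a shift passes 50 or a number of a turn 0.15, either way. A call with a gripper value outside its range is refused whole. "grip" is the closure, from 0 (fully open) to 1 (shut), set as the call begins (left out, the last holds). The fingers move at their own pace and stop on an object; "grip_force" is the grip in N (left out, the last holds). Time passes only in rows, so rows that do not move let the fingers close. It gives the time, the measured TCP pose, the force and the opening at its end, in the units of the state.
- read_state(): the state, without advancing time (a new reading comes with each control period).
- camera(name): name is "side" or "top" or "wrist"; returns a dict with "img" (384x512x3 uint8, red, green, blue), "fx", "fy", "cx", "cy" (pixels), "cam_to_world" (4x4, takes a point from camera to world coordinates). Camera axes: x right, y down, z forward; pixel columns grow to the right and rows downward; lengths in m; the calibration is good to about 2 mm. A picture is of the moment at which its call begins. There is no depth.
- close_job(): hands the job in, once; it reports no verdict.
The state is a dict: "time": time; "joint_positions": joint angles; "joint_vel": joint speeds; "joint_torque": joint torques, N m; "ee_pos": TCP position; "eef_rot": TCP orientation; "ft_force": force on the tool from outside, world axes, zero at the start; "torque": the same for the moment, N m; "width": finger opening in m.
Only numpy, scipy, OpenCV 4.12 (cv2) and the standard library are available. Lean on these libraries where they do the work, as an engineer would, in place of code of your own. Each camera call takes 0.05 s, during which the arm holds its last target.

### The job

The pump service is finished, so take the dial padlock off the red lockout box: turn its dial, which clicks from notch to notch, until the white line on the knob stands in line with the white index line on the lock's case, then pull the case back from the staple to draw the shackle open, and work the open shackle off the staple. Do not wrench the lock, and leave the tools and other things on the bench where they lie. Finish while still holding the lock in the gripper, with its shackle drawn open, lying level with the dial up, at least 10 cm above the lid of the box.

Things in the scene. Friction and masses are not known exactly. Their poses are not given: they have to be found in the camera images.
- lockout_box: Red steel lockout box, 170 (x) x 240 (y) x 85 mm high, fixed to the bench; origin: centre of its underside. x runs from the lid hinges (robot side) to the deck with the staple, z up. Bail handles stick out 16 mm at both y ends, 50 mm up.
- hasp_leaf (a point): Centre of the top face of the steel hasp leaf (104 x 80 mm, 89 mm above the bench, at box x = 10, y = 0 mm) on which the padlock lies flat. Two cheeks, 6 mm high above it and 44 mm long (x -30 to +14 mm from here), stand about 2 mm beside the lock's flanks (inner faces y = +-27 mm) so that it turns with the dial by 0.1 rad at most. Axes as the box.
- staple (a point): The staple is an upside-down U of 6 mm round bar standing on the box. This point: axis of its inner leg (box x = 45, y = 0 mm), 13 mm above the leaf; this leg stands inside the padlock's shackle. The outer leg is 30 mm away in -y, outside the shackle; the crown bridges the shackle's short leg, underside 34 mm and top 40 mm above the leaf. Axes as the box.
- padlock_center (a point): Dial padlock, about 0.4 kg: brass case 64 (x) x 50 (y) x 26 mm. This point: centre of the case, 13 mm above its underside; x towards the shackle, z out of the dial side (up). Front face 32 mm ahead (+x). At the start it is parallel to the box and lies 40 to 46 mm behind (-x of) the staple point. White index line on the case's top between dial and shackle.
- dial_grip (a point): On the dial's axis (parallel to z, 10 mm behind the case's centre), half-way up the knob, 38 mm above the lock's underside. Black flange 44 mm across, 26 to 30 mm above the underside; on it a ribbed black knob 34 mm across, 30 to 46 mm above the underside, with a white line on top from the centre outwards; this point's x points along that line.
- lock_dial (a joint): Angle (rad) from the index line to the knob's white line, counter-clockwise from above; starts at 0.85 to 5.43, in a notch (rarely poised on a crest). Opens at 0 and equally at 6.283 (turns endlessly). Clicks into a notch every 0.5236 rad (12 a turn); a crest takes about 0.1 N m; let go, it falls into the nearest notch. The shackle comes out only in the opening notch; then the dial is locked.
- lock_shackle (a joint): How far the shackle is drawn out of the case (m): 0 shut, 0.022 fully out, along the lock's +x, against 3 N friction; it stays where left. As the lock is pulled in -x it first moves some 5 to 12 mm until the bow's inner side meets the staple's inner leg (case centre then 51 mm behind the staple point); then the shackle comes out as the case is pulled on.
- shackle_bow (a point): Middle of the shackle's bow, 57.5 mm ahead of the case's centre when shut. 7 mm round bar; legs at y = +15.5 (long, stays in the case) and -15.5 mm (short). Fully out, the short leg's tip is 19 mm ahead of the case: the inner staple leg passes this gap if the case centre is pushed back to 41 mm behind the staple, lifted 10 mm over the cheeks, then moved 35 mm in its own +y.
- spanner: Open-ended spanner, 181 mm, lying loose on the bench. Leave alone.
- screwdriver: Red screwdriver, 203 mm, lying loose. Leave alone.
- notepad: Dark pocket notebook, 70 x 110 x 12 mm, loose. Leave alone.
- marker: Black marker pen, 137 mm, lying loose. Leave alone.
- tape_roll: Yellow tape roll, 64 mm across, 18 mm high, loose. Leave alone.
- small_screwdriver: Small yellow screwdriver, 153 mm, lying loose. Leave alone.

How it is judged:
On the way, in this order (a step that is already met when the one before it is completed fails the run):
1. the dial stands in the opening notch, its white line in line with the index line, with the shackle still shut ((value of joint lock_dial between -0.15 and 0.15 rad or value of joint lock_dial between 6.133 and 6.433 rad) and value of joint lock_shackle below 0.005 m), for 0.2 s.
2. the shackle is drawn open while the lock is still on the staple (value of joint lock_shackle above 0.016 m and distance between padlock_center and staple below 0.095 m), for 0.1 s.
At the end, for the whole second after the job is handed in: The gripper still holds the padlock at rest, off the staple, with the centre of its case more than 180 mm above the bench (95 mm above the box's lid), level within 20 degrees with the dial up, the shackle drawn out by more than 12 mm, and nothing of the lock touching the box (height (world z) of padlock_center above 0.18 m and angle between padlock_center's own z axis and vertical below 0.35 rad and value of joint lock_shackle above 0.012 m and contact force between the fingers and padlock above 1 N and contact force between padlock and lockout_box below 0.05 N and linear speed of padlock below 0.05 m/s); the arm keeps its last pose, push and grip.
It fails at once if the lock is wrenched against the box with more than 60 N (contact force between padlock and lockout_box above 60 N).
It fails at once if one of the things lying on the bench is shifted by more than 30 mm (distance of any of spanner, screwdriver, notepad, marker, tape_roll, small_screwdriver from where it was at the start of the episode above 0.03 m).
It also fails if it takes over 45 s, if anything falls off the work surface, if the arm or the gripper's body presses on something with over 40 N, if the wrist force passes 120 N, or if a joint passes its speed limit or range.

## Working session

There is one attempt and no reset: what is moved stays moved. The work goes in short steps, Python scripts to look and compute and a tool call to move; the robot and the scene stay as the last step left them, time stands still between calls to the robot, and variables do not carry over. Pictures are saved under pics/ and viewed, and the job is handed in when it is done.

Besides the shell and the picture viewer there is one more tool, called after ">>>" as name(argument=value, ...), one argument or row to a line, values as JSON. jog_arm: Moves the arm, as the interface text tells. Its arguments: {"type":"object","properties":{"commands":{"type":"array"},"grip":{"type":"number"},"grip_force":{"type":"number"}},"required":["commands"]}

```bash
mkdir -p pics; cat > h.py <<'E'
from bench import *
import numpy as np, cv2
def snap(n,f):
    c=camera(n); cv2.imwrite('pics/'+f,cv2.cvtColor(c['img'],cv2.COLOR_RGB2BGR)); return c
def ray(c,u,v,z):
    M=np.array(c['cam_to_world']); d=M[:3,:3]@np.array([(u-c['cx'])/c['fx'],(v-c['cy'])/c['fy'],1]); o=M[:3,3]
    return o+d*(z-o[2])/d[2]
def proj(c,p):
    M=np.linalg.inv(np.array(c['cam_to_world'])); q=M[:3,:3]@np.array(p)+M[:3,3]
    return c['cx']+c['fx']*q[0]/q[2], c['cy']+c['fy']*q[1]/q[2]
E
python3 - <<'E'
from h import *
import pickle
np.set_printoptions(precision=4,suppress=True)
for n in ['top','side','wrist']:
    c=snap(n,n+'0.png'); print(n,c['fx'],np.array(c['cam_to_world'])); pickle.dump(c,open(n+'0.pkl','wb'))
print(read_state())
E
```

```text
top 361.51240966208434 [[ 0.0253 -0.9962  0.0838  0.4933]
 [-0.9997 -0.0258 -0.0042 -0.0962]
 [ 0.0064 -0.0836 -0.9965  1.2013]
 [ 0.      0.      0.      1.    ]]
side 472.80915366938035 [[ 0.9095 -0.267   0.3187  0.1248]
 [-0.4155 -0.6104  0.6744 -0.9919]
 [ 0.0145 -0.7457 -0.6661  1.0219]
 [ 0.      0.      0.      1.    ]]
wrist 276.1045830312216 [[ 0.2425  0.9409  0.2362  0.0876]
 [ 0.9701 -0.2353 -0.0589  0.6226]
 [ 0.0001  0.2435 -0.9699  0.3842]
 [ 0.      0.      0.      1.    ]]
{'time': 0.15, 'joint_positions': array([-1.3476,  0.3327, -0.0647,  1.4607,  0.0216,  1.3499, -0.0885]), 'joint_vel': array([ 0.0012, -0.0033,  0.0016, -0.0026,  0.0007,  0.0003, -0.0004]), 'joint_torque': array([  0.0009, -62.3633,   0.0248, -39.0142,  -0.0613,   0.0372,
         0.0001]), 'ee_pos': array([0.152 , 0.6059, 0.2219]), 'eef_rot': array([ 0.5578,  0.4347, -0.4352, -0.5573]), 'ft_force': array([ 0.3346, -0.7563,  1.076 ]), 'torque': array([-0.0029,  0.0311, -0.0585]), 'width': 0.08717915976963278}
```

View pics/top0.png

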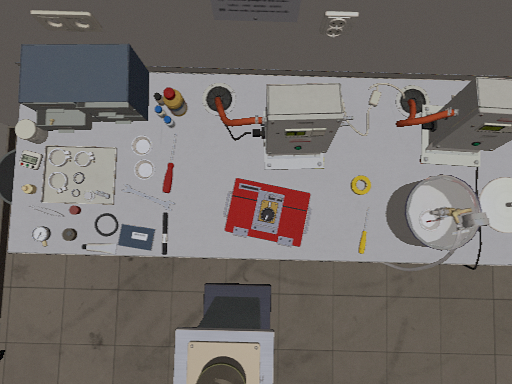

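View pics/side0.png

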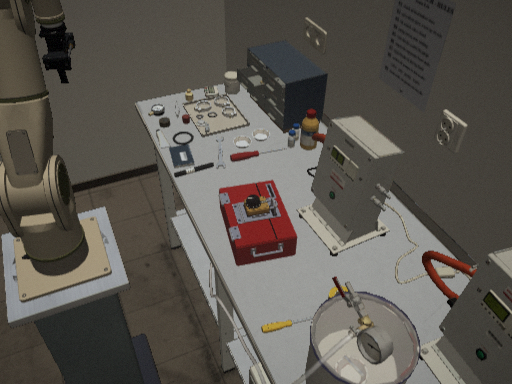

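The top view shows the red box near (268,212) with the lock on it and the dial near (267,214). The side view shows the same box at (258,220). I'll zoom in.

```bash
python3 - <<'E'
from h import *
import pickle
c=pickle.load(open('top0.pkl','rb')); im=cv2.cvtColor(c['img'],cv2.COLOR_RGB2BGR)
cv2.imwrite('pics/topz.png',cv2.resize(im[170:255,215:320],None,fx=7,fy=7,interpolation=cv2.INTER_CUBIC))
s=pickle.load(open('side0.pkl','rb')); i2=cv2.cvtColor(s['img'],cv2.COLOR_RGB2BGR)
cv2.imwrite('pics/sidez.png',cv2.resize(i2[175:265,210:305],None,fx=6,fy=6,interpolation=cv2.INTER_CUBIC))
hsv=cv2.cvtColor(im,cv2.COLOR_BGR2HSV)
m=((hsv[...,0]<8)|(hsv[...,0]>172))&(hsv[...,1]>150)&(hsv[...,2]>60)
m=m.astype(np.uint8)
cs,_=cv2.findContours(m,cv2.RETR_EXTERNAL,cv2.CHAIN_APPROX_NONE)
k=max(cs,key=cv2.contourArea); r=cv2.minAreaRect(k); print(r)
b=cv2.boxPoints(r)
P=[ray(c,u,v,.085) for u,v in b]
for u,p in zip(b,P): print(u,p)
P=np.array(P);print(P.mean(0))
for z in(.02,.085):
  print(z,ray(c,267,214,z))
print(ray(c,330,60,0.2),ray(c,268,90,.2), ray(c,268,150,.2))
E
```

```text
((267.4639892578125, 211.7831573486328), (76.48224639892578, 54.15216064453125), 11.821487426757812)
[224.48703 230.45078] [0.47064318 0.00169061 0.085     ]
[235.58084 177.44714] [ 0.63539851 -0.0273123   0.085     ]
[310.44095 193.11554] [ 0.59253856 -0.26086121  0.085     ]
[299.34714 246.11917] [ 0.42868951 -0.22903828  0.085     ]
[ 0.53181744 -0.12888029  0.085     ]
0.02 [ 0.52622242 -0.12947839  0.02      ]
0.085 [ 0.52441369 -0.12764784  0.085     ]
[ 0.96749518 -0.29496737  0.2       ] [ 0.87397321 -0.11897955  0.2       ] [ 0.70075556 -0.12300494  0.2       ]
```

View pics/topz.png

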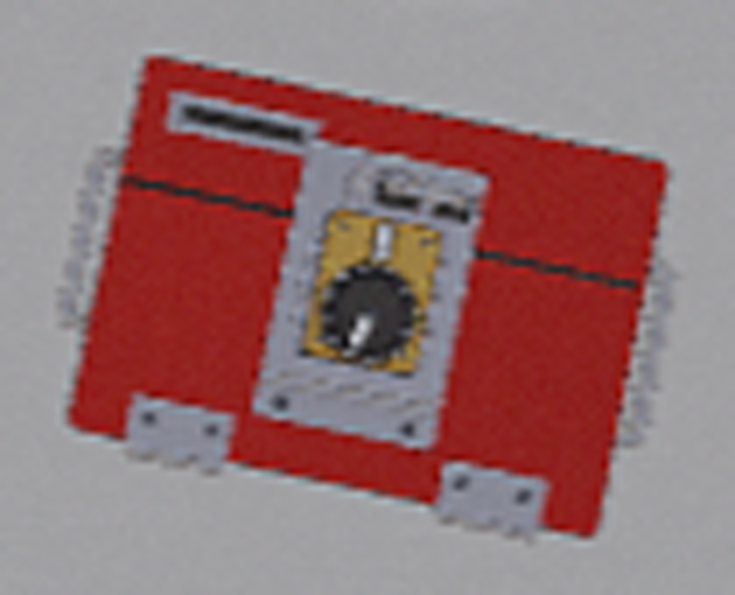

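View pics/sidez.png

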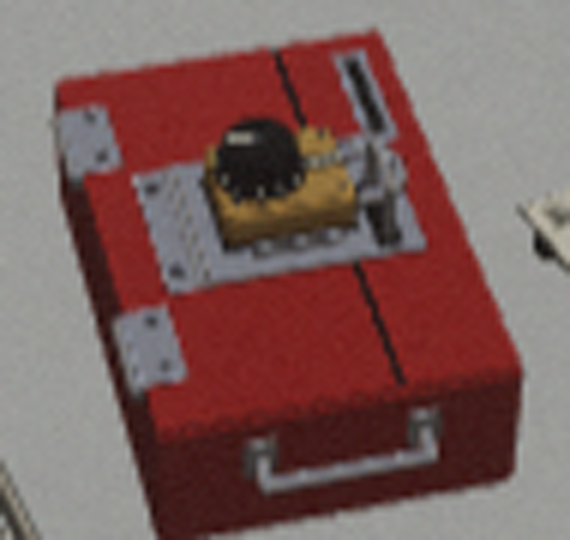

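```bash
python3 - <<'E'
from h import *
from scipy.spatial.transform import Rotation as R
s=read_state(); M=R.from_quat(s['eef_rot']).as_matrix(); print(M.round(3)); print('jaw yaw',np.arctan2(M[1,0],M[0,0]))
E
```

```text
[[ 0.243 -0.    -0.97 ]
 [ 0.97  -0.001  0.243]
 [-0.001 -1.    -0.   ]]
jaw yaw 1.3250678106492286
```

View pics/wrist0.png

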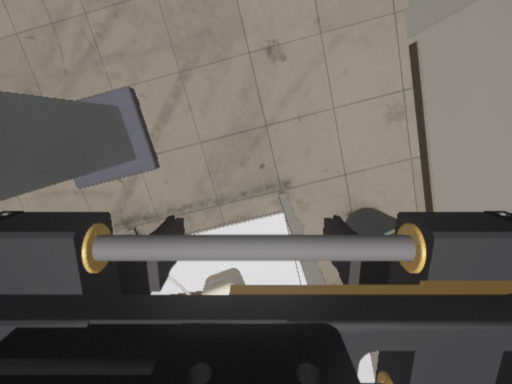

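>>> jog_arm(
  commands=[
    {"translation": [25, -36, 6], "twist": 0},
    {"translation": [25, -36, 6], "twist": 0},
    {"translation": [25, -36, 6], "twist": 0},
    {"translation": [25, -36, 6], "twist": 0},
    {"translation": [25, -36, 6], "twist": 0},
    {"translation": [25, -36, 6], "twist": 0},
    {"translation": [25, -36, 6], "twist": 0},
    {"translation": [25, -36, 6], "twist": 0},
    {"translation": [25, -36, 6], "twist": 0},
    {"translation": [25, -36, 6], "twist": 0},
    {"translation": [15, -38, 0], "twist": 0},
    {"translation": [15, -38, 0], "twist": 0},
    {"translation": [15, -38, 0], "twist": 0},
    {"translation": [15, -38, 0], "twist": 0},
    {"translation": [15, -38, 0], "twist": 0},
    {"translation": [15, -38, 0], "twist": 0},
    {"translation": [15, -38, 0], "twist": 0},
    {"translation": [15, -38, 0], "twist": 0},
    {"translation": [15, -38, 0], "twist": 0},
    {"translation": [15, -38, 0], "twist": 0},
  ],
  grip=0,
)

```text
time: 2.15
ee_pos: [0.5524, -0.1352, 0.2826]
eef_rot: [-0.557, -0.435, 0.435, 0.557]
ft_force: [0.5, 1.1, 0.2]
width: 0.0869
```

>>> jog_arm(
  commands=[
    {"translation": [0, 0, 0], "twist": 0},
    {"translation": [0, 0, 0], "twist": 0},
    {"translation": [0, 0, 0], "twist": 0},
  ],
)

```text
time: 2.45
ee_pos: [0.552, -0.1326, 0.2823]
eef_rot: [-0.557, -0.435, 0.435, 0.558]
ft_force: [0.1, 0.2, -1.0]
width: 0.087
```

```bash
python3 - <<'E'
from h import *
import pickle
c=snap('wrist','w1.png'); pickle.dump(c,open('w1.pkl','wb')); print(np.array(c['cam_to_world']).round(4)); s=read_state(); print(s['time'],s['ee_pos'],s['joint_positions'])
E
```

```text
[[ 0.2413  0.9413  0.2361  0.4876]
 [ 0.9705 -0.2345 -0.0568 -0.1163]
 [ 0.0019  0.2428 -0.9701  0.4447]
 [ 0.      0.      0.      1.    ]]
2.5 [ 0.5520506  -0.13234359  0.28250794] [-0.45440062  0.20108461  0.71630822  1.55547542 -0.13353973  1.4350656
  1.59700878]
```

View pics/w1.png

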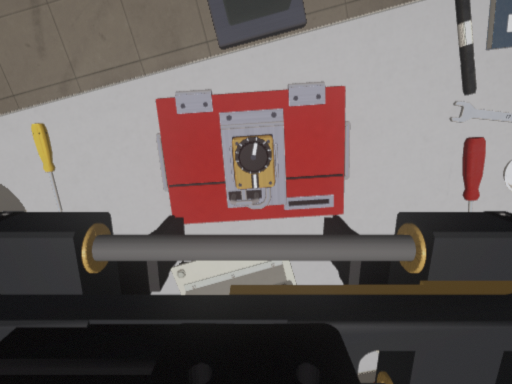

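The wrist view shows the box with the lock at about (254,165). The knob centre is near (254,155), and its white line points up, away from the index line at (255,182).

```bash
python3 - <<'E'
from h import *
import pickle
c=pickle.load(open('w1.pkl','rb')); im=cv2.cvtColor(c['img'],cv2.COLOR_RGB2BGR)
cv2.imwrite('pics/w1z.png',cv2.resize(im[100:215,200:310],None,fx=5,fy=5,interpolation=cv2.INTER_CUBIC))
hsv=cv2.cvtColor(im,cv2.COLOR_BGR2HSV)
m=(((hsv[...,0]<8)|(hsv[...,0]>172))&(hsv[...,1]>150)&(hsv[...,2]>60)).astype(np.uint8); m[:, 360:]=0
cs,_=cv2.findContours(m,cv2.RETR_EXTERNAL,cv2.CHAIN_APPROX_NONE)
k=max(cs,key=cv2.contourArea)[:,0]
W=np.array([ray(c,u,v,.085)[:2] for u,v in k],np.float32)
r=cv2.minAreaRect(W); b=cv2.boxPoints(r);print(r); print(b)
w=((hsv[...,1]<60)&(hsv[...,2]>170)).astype(np.uint8)
w[:130]=0;w[195:]=0;w[:,:232]=0;w[:,276:]=0
n,l,st,ce=cv2.connectedComponentsWithStats(w)
for i in range(1,n):
  if st[i,4]>4:
    ys,xs=np.where(l==i); print(st[i],ce[i]); 
    for z in(.135,.115): print(z,ray(c,*ce[i],z).round(4))
    vx=cv2.fitLine(np.c_[xs,ys].astype(np.float32),cv2.DIST_L2,0,.01,.01).ravel(); 
    p=ray(c,vx[2]-8*vx[0],vx[3]-8*vx[1],.13);q=ray(c,vx[2]+8*vx[0],vx[3]+8*vx[1],.13); print('ang',np.arctan2(*(q-p)[[1,0]]))
br=((hsv[...,0]>14)&(hsv[...,0]<30)&(hsv[...,1]>110)).astype(np.uint8); br[:130]=0;br[205:]=0;br[:,:225]=0;br[:,282:]=0
ys,xs=np.where(br); B=np.array([ray(c,u,v,.115)[:2] for u,v in zip(xs,ys)],np.float32); r=cv2.minAreaRect(B); print('brass',r, cv2.boxPoints(r))
dk=((hsv[...,2]<70)&(hsv[...,1]<120)).astype(np.uint8); dk[:130]=0;dk[180:]=0;dk[:,:232]=0;dk[:,276:]=0
n,l,st,ce=cv2.connectedComponentsWithStats(dk); i=1+np.argmax(st[1:,4]); print('dark',st[i],ce[i])
ys,xs=np.where(l==i); (u,v),rad=cv2.minEnclosingCircle(np.c_[xs,ys].astype(np.float32)); print(u,v,rad,ray(c,u,v,.125),ray(c,*ce[i],.13))
E
```

```text
((0.5049189329147339, -0.12127478420734406), (0.23300285637378693, 0.10951612889766693), 79.68106842041016)
[[ 0.43017793 -0.22608325]
 [ 0.53792274 -0.24570057]
 [ 0.57965994 -0.01646632]
 [ 0.47191513  0.003151  ]]
[253 143   4  12  33] [254.45454545 148.66666667]
0.135 [ 0.5148 -0.1213  0.135 ]
0.115 [ 0.5165 -0.1216  0.115 ]
ang 2.7371489264174658
[254 175   3  13  31] [254.74193548 181.64516129]
0.135 [ 0.5512 -0.13    0.135 ]
0.115 [ 0.5553 -0.1308  0.115 ]
ang -0.18483742049458837
brass ((0.5318222641944885, -0.1268189549446106), (0.04751680791378021, 0.06193357706069946), 79.90223693847656) [[ 0.4971696  -0.14477998]
 [ 0.55814385 -0.1556387 ]
 [ 0.5664749  -0.10885793]
 [ 0.5055007  -0.09799922]]
dark [237 140  33  33 590] [254.36610169 157.24067797]
253.18072509765625 155.0963897705078 17.001327514648438 [ 0.52244179 -0.12463557  0.125     ] [ 0.52458637 -0.12378365  0.13      ]
```

View pics/w1z.png

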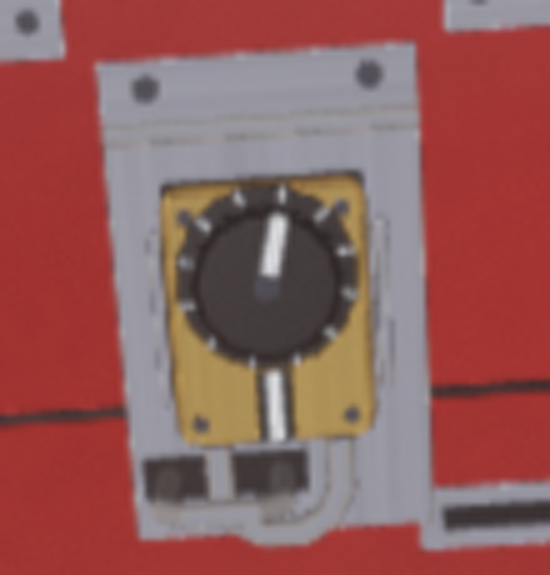

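```bash
python3 - <<'E'
from h import *
import pickle
c=pickle.load(open('w1.pkl','rb'))
print(ray(c,253.4,157.4,.135), ray(c,253.3,155.3,.119))
s=camera('side'); i2=cv2.cvtColor(s['img'],cv2.COLOR_RGB2BGR)
cv2.imwrite('pics/side1.png',i2)
print(proj(pickle.load(open('side0.pkl','rb')),[.524,-.1245,.135]), proj(pickle.load(open('top0.pkl','rb')),[.524,-.1245,.135]))
E
```

```text
[ 0.52391056 -0.1247589   0.135     ] [ 0.52336124 -0.12471308  0.119     ]
(np.float64(252.75000136146755), np.float64(198.21550049002775)) (np.float64(266.4176429246635), np.float64(213.65283563914906))
```

View pics/side1.png

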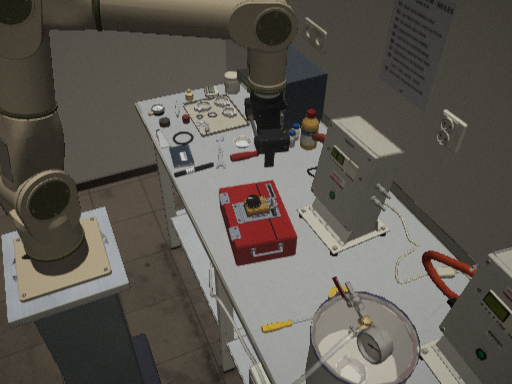

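>>> jog_arm(
  commands=[
    {"translation": [-14, 4, -25], "twist": 0.03},
    {"translation": [-14, 3, -35], "twist": 0.03},
    {"translation": [0, 0, -40], "twist": 0},
    {"translation": [0, 0, -35], "twist": 0},
    {"translation": [0, 0, -20], "twist": 0},
    {"translation": [0, 0, 0], "twist": 0},
    {"translation": [0, 0, 0], "twist": 0},
  ],
)

```text
time: 3.25
ee_pos: [0.5244, -0.1262, 0.1284]
eef_rot: [0.544, 0.452, -0.452, -0.544]
ft_force: [1.2, -0.9, 0.2]
width: 0.0873
```

```bash
python3 - <<'E'
from h import *
c=snap('wrist','w2.png');s=snap('side','side2.png')
cv2.imwrite('pics/side2z.png',cv2.resize(cv2.cvtColor(s['img'],cv2.COLOR_RGB2BGR)[120:265,200:305],None,fx=5,fy=5,interpolation=cv2.INTER_CUBIC))
print(read_state()['ee_pos'],read_state()['joint_positions'])
E
```

```text
[ 0.52507501 -0.12659309  0.12921025] [-0.44385251  0.24995444  0.68544038  1.8370383  -0.17630054  1.11328404
  1.68984985]
```

View pics/side2z.png

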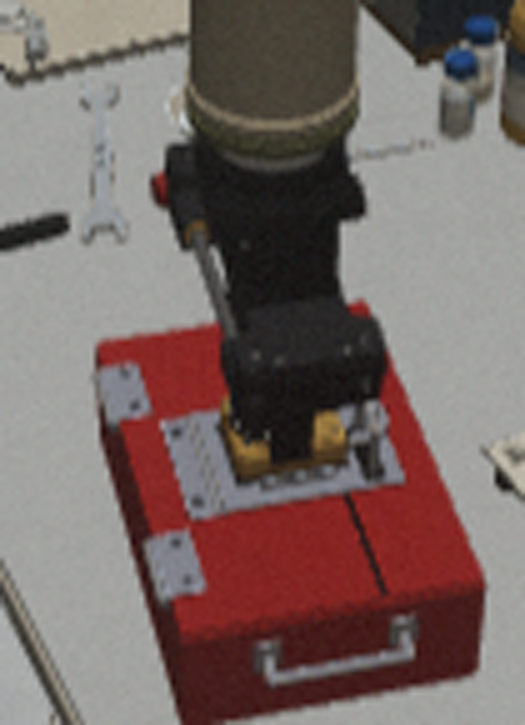

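View pics/w2.png

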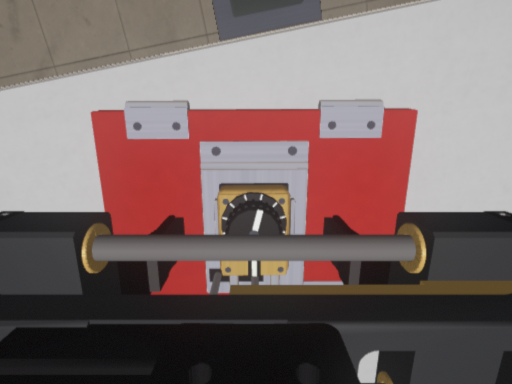

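>>> jog_arm(
  commands=[
    {"translation": [-1, 1, -6], "twist": 0},
    {"translation": [0, 0, 0], "twist": 0},
  ],
)

```text
time: 3.55
ee_pos: [0.523, -0.1254, 0.1216]
eef_rot: [-0.544, -0.452, 0.451, 0.544]
ft_force: [-0.5, 0.2, 0.1]
width: 0.0871
```

>>> jog_arm(
  commands=[
    {"translation": [0, 0, 0], "twist": 0},
    {"translation": [0, 0, 0], "twist": 0},
    {"translation": [0, 0, 0], "twist": 0},
    {"translation": [0, 0, 0], "twist": 0},
    {"translation": [0, 0, 0], "twist": 0},
    {"translation": [0, 0, 0], "twist": 0},
    {"translation": [0, 0, 0], "twist": 0},
    {"translation": [0, 0, 0], "twist": 0},
  ],
  grip=1,
  grip_force=25,
)

```text
time: 4.35
ee_pos: [0.5231, -0.1258, 0.1216]
eef_rot: [-0.544, -0.451, 0.451, 0.544]
ft_force: [-0.2, -0.2, -0.1]
width: 0.0333
```

>>> jog_arm(
  commands=[
    {"translation": [0, 0, 0], "twist": -0.145},
    {"translation": [0, 0, 0], "twist": -0.145},
    {"translation": [0, 0, 0], "twist": -0.145},
    {"translation": [0, 0, 0], "twist": -0.145},
    {"translation": [0, 0, 0], "twist": -0.145},
    {"translation": [0, 0, 0], "twist": -0.145},
    {"translation": [0, 0, 0], "twist": -0.145},
    {"translation": [0, 0, 0], "twist": -0.145},
    {"translation": [0, 0, 0], "twist": -0.145},
    {"translation": [0, 0, 0], "twist": -0.145},
  ],
)

```text
time: 5.35
ee_pos: [0.5233, -0.1256, 0.1216]
eef_rot: [-0.707, 0.025, -0.025, 0.707]
ft_force: [1.8, 1.1, -1.3]
width: 0.0331
```

>>> jog_arm(
  commands=[
    {"translation": [0, 0, 0], "twist": -0.145},
    {"translation": [0, 0, 0], "twist": -0.145},
    {"translation": [0, 0, 0], "twist": -0.145},
    {"translation": [0, 0, 0], "twist": -0.145},
    {"translation": [0, 0, 0], "twist": -0.145},
    {"translation": [0, 0, 0], "twist": -0.145},
    {"translation": [0, 0, 0], "twist": -0.145},
    {"translation": [0, 0, 0], "twist": 0},
    {"translation": [0, 0, 0], "twist": 0},
  ],
)

```text
time: 6.25
ee_pos: [0.5234, -0.1254, 0.1216]
eef_rot: [-0.607, 0.362, -0.362, 0.607]
ft_force: [1.4, 0.8, 0.5]
width: 0.0331
```

```bash
python3 - <<'E'
from h import *
from scipy.spatial.transform import Rotation as R
c=snap('wrist','w3.png');s=snap('side','side3.png');t=snap('top','top3.png')
z=lambda a:cv2.resize(cv2.cvtColor(a,cv2.COLOR_RGB2BGR),None,fx=5,fy=5,interpolation=cv2.INTER_CUBIC)
cv2.imwrite('pics/mix3.png',z(s['img'][170:240,210:295]))
s=read_state();M=R.from_quat(s['eef_rot']).as_matrix()
print(s['ee_pos'],s['joint_positions'],np.arctan2(M[1,0],M[0,0]),s['torque'])
E
```

```text
[ 0.52332818 -0.12546445  0.1216653 ] [-0.79245851  0.41136117  1.15343935  1.86051177 -0.41466648  1.14017851
 -0.5677233 ] -1.0770518164572196 [ 0.30618468 -0.29241095  0.01554284]
```

View pics/w3.png

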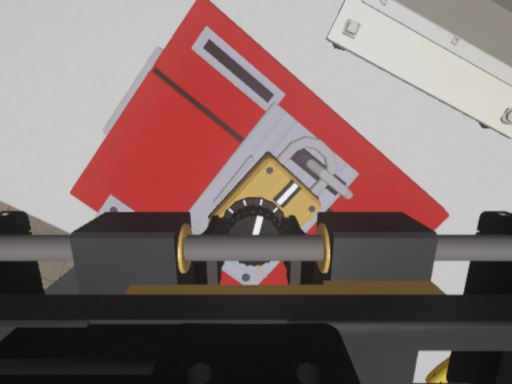

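View pics/mix3.png

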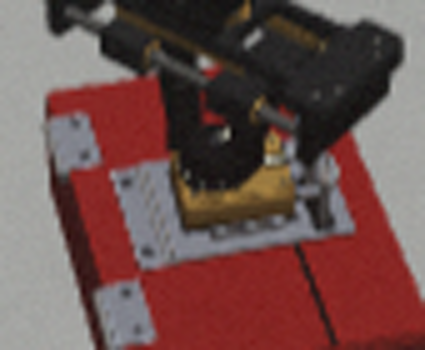

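>>> jog_arm(
  commands=[
    {"translation": [0, 0, 0], "twist": -0.13},
    {"translation": [0, 0, 0], "twist": -0.13},
  ],
)

```text
time: 6.6
ee_pos: [0.5231, -0.1256, 0.1217]
eef_rot: [-0.553, 0.44, -0.44, 0.554]
ft_force: [0.3, 1.2, -1.1]
width: 0.0332
```

```bash
python3 - <<'E'
from h import *
print(read_state()['joint_positions'])
E
```

```text
[-0.82620561  0.45100653  1.21373895  1.86162853 -0.46383713  1.15490013
 -0.79213361]
```

>>> jog_arm(
  commands=[
    {"translation": [0, 0, 0], "twist": -0.13},
    {"translation": [0, 0, 0], "twist": -0.13},
    {"translation": [0, 0, 0], "twist": 0},
  ],
)

```text
time: 6.9
ee_pos: [0.523, -0.1258, 0.1216]
eef_rot: [0.493, -0.507, 0.507, -0.492]
ft_force: [1.2, 1.6, 1.4]
width: 0.0338
```

```bash
python3 - <<'E'
from h import *
c=snap('wrist','w4.png')
cv2.imwrite('pics/w4z.png',cv2.resize(cv2.cvtColor(c['img'],cv2.COLOR_RGB2BGR)[100:290,170:350],None,fx=3,fy=3,interpolation=cv2.INTER_CUBIC))
print(read_state()['joint_positions'],read_state()['torque'])
E
```

```text
[-0.84986424  0.48759962  1.26016024  1.86205844 -0.5055599   1.16927811
 -1.01063323] [0.16553441 0.02502601 0.00285531]
```

View pics/w4z.png

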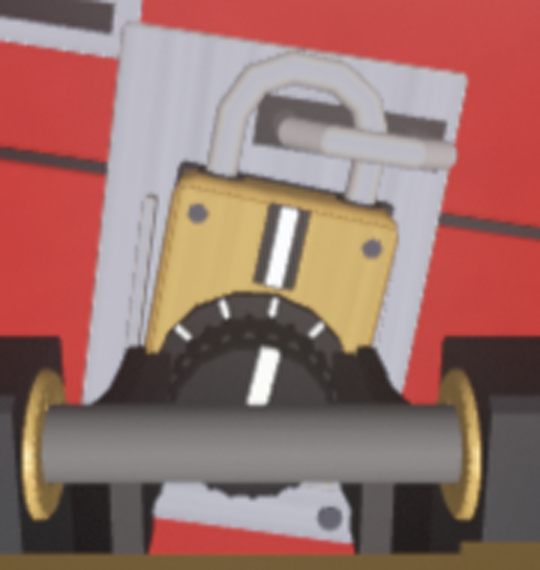

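>>> jog_arm(
  commands=[
    {"translation": [0, 0, 0], "twist": 0},
    {"translation": [0, 0, 0], "twist": 0},
    {"translation": [0, 0, 0], "twist": 0},
    {"translation": [0, 0, 0], "twist": 0},
    {"translation": [0, 0, 0], "twist": 0},
    {"translation": [0, 0, 20], "twist": 0},
    {"translation": [0, 0, 20], "twist": 0},
  ],
  grip=0,
)

```text
time: 7.65
ee_pos: [0.5226, -0.1259, 0.1618]
eef_rot: [-0.493, 0.507, -0.507, 0.492]
ft_force: [0.6, -0.1, 0.5]
width: 0.0809
```

>>> jog_arm(
  commands=[
    {"translation": [0, 0, 8], "twist": 0.145},
    {"translation": [0, 0, 8], "twist": 0.145},
    {"translation": [0, 0, 8], "twist": 0.145},
    {"translation": [0, 0, 8], "twist": 0.145},
    {"translation": [0, 0, 8], "twist": 0.145},
    {"translation": [0, 0, 0], "twist": 0.145},
    {"translation": [0, 0, 0], "twist": 0.145},
    {"translation": [0, 0, 0], "twist": 0.145},
    {"translation": [0, 0, 0], "twist": 0.145},
    {"translation": [0, 0, 0], "twist": 0.145},
    {"translation": [0, 0, 0], "twist": 0.145},
    {"translation": [0, 0, 0], "twist": 0.145},
    {"translation": [0, 0, 0], "twist": 0.145},
    {"translation": [0, 0, 0], "twist": 0.145},
    {"translation": [0, 0, 0], "twist": 0.145},
    {"translation": [0, 0, 0], "twist": 0.145},
    {"translation": [0, 0, 0], "twist": 0.145},
    {"translation": [0, 0, 0], "twist": 0.145},
    {"translation": [0, 0, 0], "twist": 0.145},
    {"translation": [0, 0, 0], "twist": 0.145},
  ],
)

```text
time: 9.65
ee_pos: [0.523, -0.1259, 0.2015]
eef_rot: [-0.562, -0.43, 0.43, 0.562]
ft_force: [-0.1, -0.4, 0.0]
width: 0.0871
```

>>> jog_arm(
  commands=[
    {"translation": [14, -3, 0], "twist": 0.08},
    {"translation": [14, -3, 0], "twist": 0},
    {"translation": [0, 0, 0], "twist": 0},
  ],
)

```text
time: 9.95
ee_pos: [0.5519, -0.1319, 0.2013]
eef_rot: [0.546, 0.45, -0.45, -0.545]
ft_force: [-0.6, 0.7, -0.1]
width: 0.087
```

```bash
python3 - <<'E'
from h import *
import pickle
from scipy.spatial.transform import Rotation as R
c=snap('wrist','w5.png');pickle.dump(c,open('w5.pkl','wb'))
cv2.imwrite('pics/w5z.png',cv2.resize(cv2.cvtColor(c['img'],cv2.COLOR_RGB2BGR)[60:240,160:350],None,fx=3,fy=3,interpolation=cv2.INTER_CUBIC))
s=read_state();M=R.from_quat(s['eef_rot']).as_matrix()
print(s['ee_pos'],s['joint_positions'],np.arctan2(M[1,0],M[0,0]),s['torque'])
E
```

```text
[ 0.55104118 -0.13211803  0.20126556] [-0.51143852  0.2628682   0.79110894  1.68440612 -0.1932427   1.27602511
  1.69851052] 1.3794254087384186 [0.02842772 0.01941575 0.00193156]
```

View pics/w5z.png

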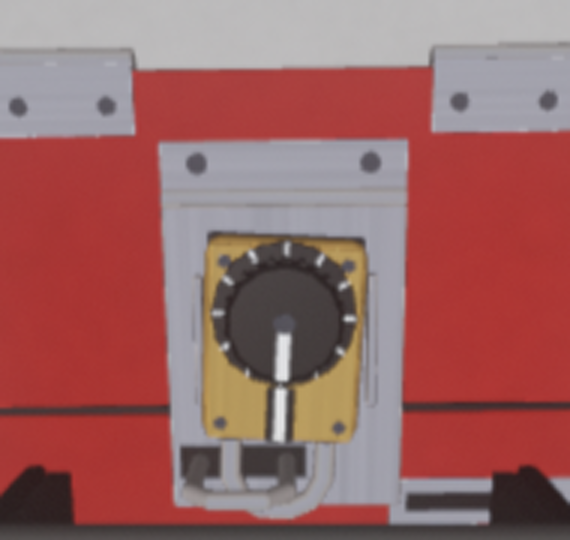

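>>> jog_arm(
  commands=[
    {"translation": [-12, 3, 0], "twist": 0.01},
    {"translation": [-11, 3, -20], "twist": 0},
    {"translation": [0, 0, -30], "twist": 0},
    {"translation": [0, 0, -30], "twist": 0},
    {"translation": [0, 0, -14], "twist": 0},
    {"translation": [0, 0, -7], "twist": 0},
    {"translation": [0, 0, 0], "twist": 0},
  ],
)

```text
time: 10.7
ee_pos: [0.5278, -0.1258, 0.1006]
eef_rot: [-0.543, -0.453, 0.453, 0.543]
ft_force: [-0.0, -0.5, 1.5]
width: 0.0874
```

```bash
python3 - <<'E'
from h import *
c=snap('wrist','w6.png')
s=read_state();print(s['ee_pos'],s['joint_positions'],s['ft_force'])
E
```

```text
[ 0.52838193 -0.12599699  0.10130433] [-0.49846123  0.31329068  0.76079402  1.85756982 -0.24520634  1.06588472
  1.74752105] [0.91419278 0.35444135 0.50719514]
```

View pics/w6.png

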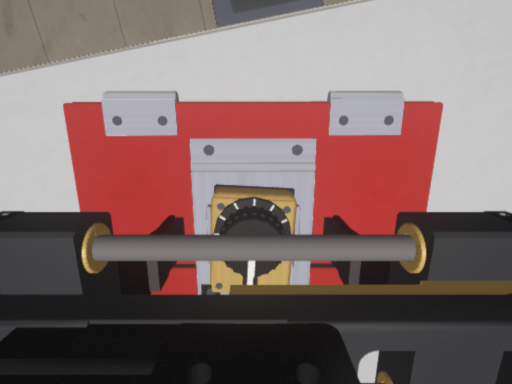

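>>> jog_arm(
  commands=[
    {"translation": [0, 0, -2], "twist": 0},
    {"translation": [0, 0, 0], "twist": 0},
    {"translation": [0, 0, 0], "twist": 0},
    {"translation": [0, 0, 0], "twist": 0},
    {"translation": [0, 0, 0], "twist": 0},
    {"translation": [0, 0, 0], "twist": 0},
    {"translation": [0, 0, 0], "twist": 0},
    {"translation": [0, 0, 0], "twist": 0},
  ],
  grip=1,
  grip_force=35,
)

```text
time: 11.55
ee_pos: [0.5281, -0.1259, 0.0987]
eef_rot: [0.543, 0.453, -0.453, -0.543]
ft_force: [-0.8, -0.7, 2.6]
width: 0.0498
```

>>> jog_arm(
  commands=[
    {"translation": [-3, 0.5, 0], "twist": 0},
    {"translation": [-3, 0.5, 0], "twist": 0},
    {"translation": [-3, 0.6, 0], "twist": 0},
    {"translation": [-3, 0.5, 0], "twist": 0},
    {"translation": [-3, 0.6, 0], "twist": 0},
    {"translation": [-3, 0.5, 0], "twist": 0},
    {"translation": [0, 0, 0], "twist": 0},
  ],
)

```text
time: 12.25
ee_pos: [0.5098, -0.1222, 0.0987]
eef_rot: [-0.543, -0.453, 0.453, 0.543]
ft_force: [2.2, 1.0, 1.5]
width: 0.0496
```

```bash
python3 - <<'E'
from h import *
c=snap('wrist','w7.png'); s=snap('side','s7.png')
cv2.imwrite('pics/s7z.png',cv2.resize(cv2.cvtColor(s['img'],cv2.COLOR_RGB2BGR)[170:240,210:295],None,fx=6,fy=6,interpolation=cv2.INTER_CUBIC))
s=read_state();print(s['ee_pos'],s['ft_force'],s['torque'])
E
```

```text
[ 0.50979142 -0.12218478  0.09866913] [0.08888115 1.87623996 3.23262047] [ 0.3980196  -0.10396825 -0.04711488]
```

View pics/s7z.png

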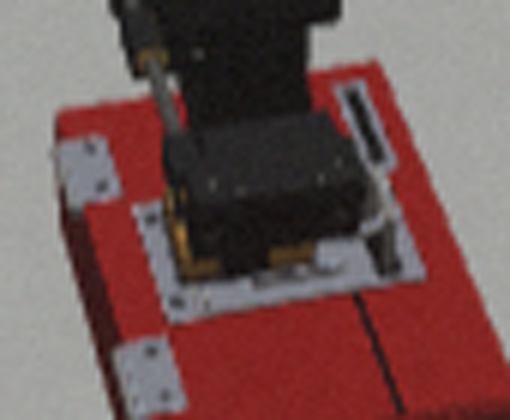

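View pics/w7.png

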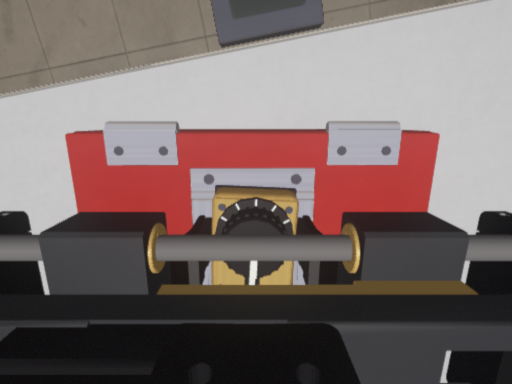

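>>> jog_arm(
  commands=[
    {"translation": [-2, 0.4, 0], "twist": 0},
    {"translation": [-2, 0.3, 0], "twist": 0},
    {"translation": [-2, 0.4, 0], "twist": 0},
    {"translation": [-2, 0.4, 0], "twist": 0},
    {"translation": [0, 0, 0], "twist": 0},
  ],
)

```text
time: 12.85
ee_pos: [0.5022, -0.121, 0.0987]
eef_rot: [0.543, 0.453, -0.453, -0.543]
ft_force: [4.4, -0.0, 0.9]
width: 0.0497
```

>>> jog_arm(
  commands=[
    {"translation": [-1, 0.2, 0], "twist": 0},
    {"translation": [-1, 0.2, 0], "twist": 0},
    {"translation": [0, 0, 0], "twist": 0},
  ],
)

```text
time: 13.15
ee_pos: [0.5004, -0.1207, 0.0987]
eef_rot: [0.543, 0.453, -0.453, -0.543]
ft_force: [4.5, 1.4, -0.3]
width: 0.0501
```

>>> jog_arm(
  commands=[
    {"translation": [-1, 0.2, 0], "twist": 0},
    {"translation": [-1, 0.2, 0], "twist": 0},
    {"translation": [0, 0, 0], "twist": 0},
  ],
)

```text
time: 13.45
ee_pos: [0.5, -0.1206, 0.0992]
eef_rot: [0.544, 0.454, -0.452, -0.542]
ft_force: [12.6, -1.4, -4.8]
width: 0.0497
```

>>> jog_arm(
  commands=[
    {"translation": [3, -0.5, 0], "twist": 0},
    {"translation": [5, -0.9, 0], "twist": 0},
    {"translation": [5, -0.9, 0], "twist": 0},
    {"translation": [5, -0.9, 0], "twist": 0},
    {"translation": [5, -0.9, 0], "twist": 0},
    {"translation": [5, -0.9, 0], "twist": 0},
    {"translation": [3, -0.6, 0], "twist": 0},
    {"translation": [1.5, -0.3, 0], "twist": 0},
    {"translation": [0, 0, 0], "twist": 0},
  ],
)

```text
time: 14.35
ee_pos: [0.529, -0.1266, 0.0986]
eef_rot: [-0.542, -0.452, 0.453, 0.544]
ft_force: [-6.7, 1.3, 12.1]
width: 0.0502
```

```bash
python3 - <<'E'
from h import *
s=snap('side','s8.png');t=snap('top','t8.png')
z=lambda a:cv2.resize(cv2.cvtColor(a,cv2.COLOR_RGB2BGR),None,fx=6,fy=6,interpolation=cv2.INTER_CUBIC)
cv2.imwrite('pics/s8z.png',z(s['img'][170:240,210:295]))
s=read_state();print(s['ee_pos'],s['ft_force'],s['torque'],s['joint_positions'])
E
```

```text
[ 0.52894952 -0.12667476  0.09863466] [-5.77442779  1.46427749 11.77423278] [ 0.14931829  1.41592557 -0.03204066] [-0.49376968  0.32283356  0.75956202  1.85437124 -0.25191354  1.06658262
  1.7528071 ]
```

View pics/s8z.png

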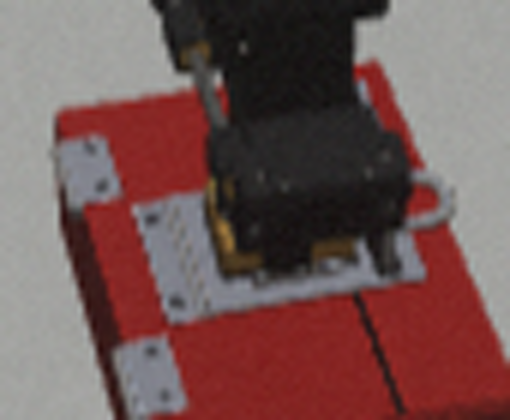

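>>> jog_arm(
  commands=[
    {"translation": [0, 0, 2], "twist": 0},
    {"translation": [0, 0, 2], "twist": 0},
    {"translation": [0, 0, 0], "twist": 0},
  ],
)

```text
time: 14.75
ee_pos: [0.5299, -0.1262, 0.1022]
eef_rot: [-0.543, -0.452, 0.453, 0.543]
ft_force: [0.4, -0.5, -4.2]
width: 0.05
```

```bash
python3 - <<'E'
from h import *
s=read_state();print(s['ee_pos'],s['ft_force'],s['torque'])
s=snap('side','s9.png');c=snap('wrist','w9.png')
z=lambda a:cv2.resize(cv2.cvtColor(a,cv2.COLOR_RGB2BGR),None,fx=8,fy=8,interpolation=cv2.INTER_CUBIC)
cv2.imwrite('pics/s9z.png',z(s['img'][170:240,210:295]))
E
```

```text
[ 0.52994944 -0.12619324  0.10221496] [ 0.3770727  -0.48061349 -4.20135941] [ 0.00855046  0.09060557 -0.05285896]
```

View pics/s9z.png

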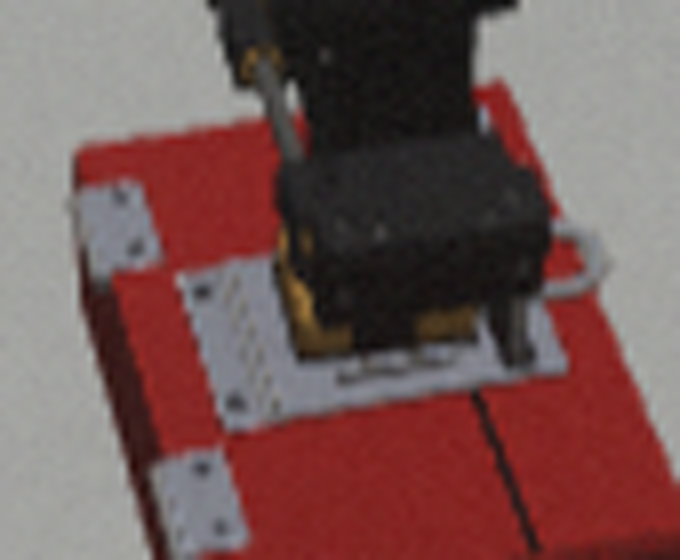

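View pics/w9.png

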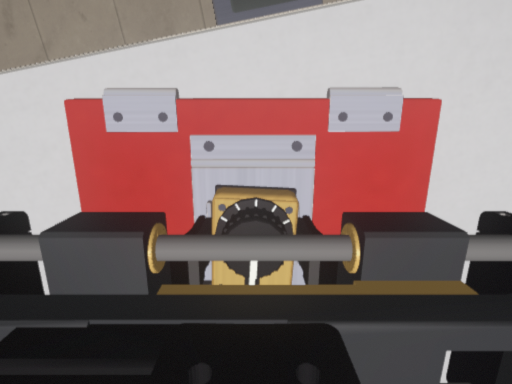

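>>> jog_arm(
  commands=[
    {"translation": [1, 0, 3], "twist": 0},
    {"translation": [0, 0, 3], "twist": 0},
    {"translation": [0, 0, 2], "twist": 0},
    {"translation": [0, 0, 0], "twist": 0},
  ],
)

```text
time: 15.25
ee_pos: [0.5318, -0.1262, 0.111]
eef_rot: [0.543, 0.453, -0.453, -0.543]
ft_force: [-0.1, 0.5, -4.1]
width: 0.0501
```

>>> jog_arm(
  commands=[
    {"translation": [0.9, 4.9, 0], "twist": 0},
    {"translation": [0.9, 4.9, 0], "twist": 0},
    {"translation": [0, 0, 0], "twist": 0},
  ],
)

```text
time: 15.55
ee_pos: [0.5336, -0.1151, 0.1104]
eef_rot: [-0.543, -0.453, 0.453, 0.543]
ft_force: [-0.6, -0.3, -4.1]
width: 0.05
```

No contact so far. I'll carry on sideways.

>>> jog_arm(
  commands=[
    {"translation": [0.8, 4.9, 0], "twist": 0},
    {"translation": [0.8, 4.9, 0], "twist": 0},
    {"translation": [0, 0, 0], "twist": 0},
  ],
)

```text
time: 15.85
ee_pos: [0.5352, -0.1055, 0.1105]
eef_rot: [-0.543, -0.453, 0.453, 0.543]
ft_force: [-0.4, 0.8, -4.7]
width: 0.0501
```

>>> jog_arm(
  commands=[
    {"translation": [0.9, 4.9, 0], "twist": 0},
    {"translation": [0.9, 4.9, 0], "twist": 0},
    {"translation": [0.9, 4.9, 0], "twist": 0},
    {"translation": [0.4, 2.5, 0], "twist": 0},
    {"translation": [0, 0, 0], "twist": 0},
  ],
)

```text
time: 16.35
ee_pos: [0.5382, -0.0888, 0.1105]
eef_rot: [-0.543, -0.453, 0.453, 0.543]
ft_force: [-0.2, 0.8, -4.8]
width: 0.05
```

```bash
python3 - <<'E'
from h import *
s=read_state();print(s['ee_pos'],s['ft_force'],s['torque'])
s=snap('side','s10.png');t=snap('top','t10.png')
z=lambda a,k:cv2.resize(cv2.cvtColor(a,cv2.COLOR_RGB2BGR),None,fx=k,fy=k,interpolation=cv2.INTER_CUBIC)
cv2.imwrite('pics/s10z.png',np.hstack([z(s['img'][170:240,210:280],6),z(t['img'][170:240,230:290],6)]))
E
```

```text
[ 0.53817788 -0.08876177  0.11054034] [-0.15251556  0.83424021 -4.78151509] [-0.00229731  0.04989683  0.00552646]
```

View pics/s10z.png

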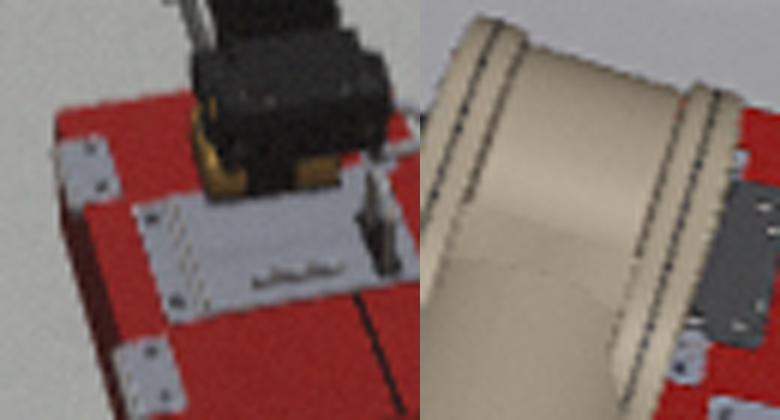

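>>> jog_arm(
  commands=[
    {"translation": [0, 0, 4], "twist": 0},
    {"translation": [0, 0, 8], "twist": 0},
    {"translation": [0, 0, 10], "twist": 0},
    {"translation": [0, 0, 12], "twist": 0},
    {"translation": [0, 0, 14], "twist": 0},
    {"translation": [0, 0, 15], "twist": 0},
    {"translation": [0, 0, 15], "twist": 0},
    {"translation": [0, 0, 15], "twist": 0},
    {"translation": [0, 0, 12], "twist": 0},
    {"translation": [0, 0, 8], "twist": 0},
    {"translation": [0, 0, 5], "twist": 0},
    {"translation": [0, 0, 2], "twist": 0},
    {"translation": [0, 0, 0], "twist": 0},
    {"translation": [0, 0, 0], "twist": 0},
    {"translation": [0, 0, 0], "twist": 0},
  ],
)

```text
time: 17.95
ee_pos: [0.5378, -0.0893, 0.2301]
eef_rot: [-0.543, -0.453, 0.453, 0.543]
ft_force: [0.5, -0.6, -4.0]
width: 0.0497
```

```bash
python3 - <<'E'
from h import *
s=read_state();print(s['ee_pos'],s['ft_force'],s['torque'],s['joint_vel'])
s=snap('side','s11.png');t=snap('wrist','w11.png')
z=lambda a,k:cv2.resize(cv2.cvtColor(a,cv2.COLOR_RGB2BGR),None,fx=k,fy=k,interpolation=cv2.INTER_CUBIC)
cv2.imwrite('pics/s11z.png',z(s['img'][130:240,200:320],5))
E
```

```text
[ 0.53783765 -0.08933757  0.23012083] [ 0.52500167 -0.60887769 -3.95259521] [0.03216571 0.09473586 0.03377025] [-0.00058604  0.00037175  0.00074298 -0.00198708 -0.0003273   0.00185487
 -0.00099448]
```

View pics/s11z.png

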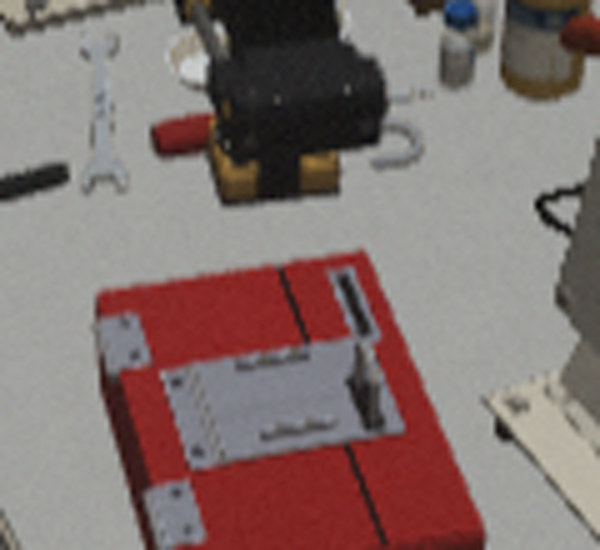

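View pics/w11.png

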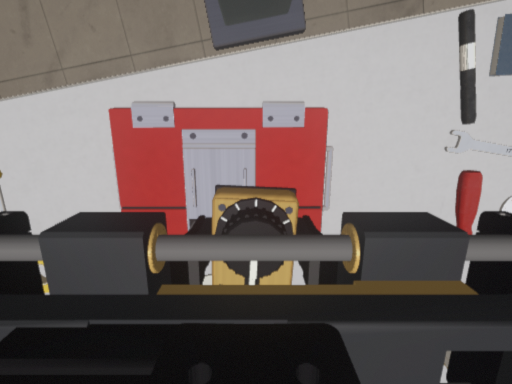

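The lock hangs level and clear of the staple, with the shackle drawn open at (405,145) in the zoomed view. The loose things are still in place, so I'm handing in.

```bash
python3 - <<'E'
from h import *
close_job()
s=read_state();print(s['ee_pos'],s['ft_force'],s['width'])
E
```

```text
the job is handed in; nothing more can be done
the job is handed in; nothing more can be done
```

The padlock is off the box. I handed the job in with the gripper holding it level, dial up and shackle drawn open, with the case centre at about 0.23 m, roughly 15 cm above the lid. It took about 18 s of the 45 s, and no verdict was reported.

- **Dial:** it started almost on a crest, about 2.9 rad from the index. I gripped the knob and turned it clockwise by about 3 rad, then let go. The camera then showed the white line in line with the index line.
- **Shackle:** I gripped the case by its flanks and pulled it back 28.5 mm, to the stop (peak about 13 N). I then pushed it forward, lifted it 12 mm, moved it about 38 mm sideways with no contact felt, and lifted it about 120 mm.
- **Last checks:** the lock's weight hung steadily at about 4 N, the finger opening was 50 mm and the arm was still. The side view showed the shackle out and the staple empty, and the tools in view had not visibly moved.
- **One oddity:** pushing the case forward rubbed on the leaf, with about 12 N upward and 7 N along the push, until I lifted it. The image showed no slip in the grip.
- **Not checked:** the shackle opening was judged from travel and pictures, and tool positions were not measured again.

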